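# Clamp a lock cylinder in the cam vice and hold the lever at the cam's peak

### The arm

A 6-joint arm with a two-finger parallel gripper is mounted at the origin on a cart in front of the work surface, level with it; the furniture and walls round the work are solid. World frame = base frame: x ahead of the robot, y to its left, z up, the work surface at z = 0. Lengths are in m, angles in rad, forces in N, time in s.
With the tool pointing down it reaches from about 0.3 to 1 m from the base axis. Payload 5.1 kg.
Tool frame: the origin (TCP) lies between the finger pads; the fingertips stand 8 mm ahead of it and the grasp point (between the pads) lies 11 mm behind it; z points along the fingers, y is the direction in which the jaws open and shut (so a half turn about z gives the same grasp; the last joint's range is limited). The gripper opens to 95 mm and grips with 3 to 60 N. Pads are 20 mm wide; open, the fingers measure 119 mm over their backs; the gripper's body (75 mm by 180 mm) begins 59 mm behind the grasp point.
Start: joints at [-1.26, 0.124, 1.65, -0, 1.367, -0.083], TCP at [0.249, -0.6, 0.223] pointing down, gripper open.
Joint ranges: [-2.61, 2.61], [-1.02, 2.33], [0.03, 2.71], [-1.35, 4.49], [0.32, 2.68], [-2.91, 2.91]. Speed limits (rad/s): [2.57, 2.57, 3.14, 3.14, 3.14, 3.14].

### API

Orientations are given as [roll, pitch, yaw] about the fixed x, y, z axes, in that order (R = Rz(yaw) Ry(pitch) Rx(roll)).
In Python, from plant import robot gives the robot as it stands.
- The arm moves only by the tool arm_command, never from a script. Its argument "rows" is one flat list of numbers, 4 for each row, row after row: the shift along the tool's x, y, z in units of 50 mm (1.0 is 50 mm), then the turn about the tool's z in units of 6 degrees (1.0 is 6 degrees). In form: [x, y, z, turn, x, y, z, turn, ...]. A call has 1 to 20 rows; each row shifts and turns the commanded pose from where the row before left it, along the tool's axes as they then stand; what a row does not reach is not made up. A row lasts 1/8 s, in which the tool goes at most 62.5 mm and 10.7 degrees, less where a joint would pass 70% of its speed; a pose out of reach is approached as far as the arm can. A call is refused whole if a number of a shift passes 1 or a number of a turn 1, either way. A call with a gripper value outside its range is refused whole. "grip" is the gripper command: -1 is shut, 1 is fully open, values between are in proportion, set as the call begins (left out, the last holds). The fingers move at their own pace and stop on an object; the grip force is fixed at half the most. Time passes only in rows, so rows that do not move let the fingers close. It gives the time, the measured TCP pose, the force and the opening at its end, in the units of the state.
- robot.observe(): the state, without advancing time (a new reading comes with each control period).
- robot.get_image(name): name is "scene" or "top"; returns the picture (384x512x3 uint8, red, green, blue); there is no depth.
- robot.camera_info(name): a dict with "intrinsics" (3x3 intrinsics, pixels), "pose" (4x4, takes a point from camera to world coordinates). Camera axes: x right, y down, z forward; pixel columns grow to the right and rows downward; lengths in m; the calibration is good to about 2 mm. A picture is of the moment at which its call begins. camera_info takes no time and is no camera call.
- robot.hand_in(): hands the job in, once; it reports no verdict.
The state is a dict: "time_s": time; "joint_pos": joint angles; "dq": joint speeds; "tau": joint torques, N m; "tool_pos": TCP position; "tool_rot": TCP orientation; "force": force on the tool from outside, world axes, zero at the start; "torque": the same for the moment, N m; "finger_gap": opening from 0.0 (shut) to 1.0 (fully open).
Only numpy, scipy, OpenCV 4.12 (cv2) and the standard library are available. Lean on these libraries where they do the work, as an engineer would, in place of code of your own. Each camera call takes 0.05 s, during which the arm holds its last target.

### The job

Lay the loose brass lock cylinder flat on the bed of the cam vice, lengthwise and central between its two jaws, and let go of it. Then swing the vice's lever to the cam's highest point, where the lever points straight at the red dot on the base plate, and finish still holding the lever there: a spring turns it back when it is released, so the cylinder stays clamped only while you hold. Leave the oil can, the grease tin and the padlock where they stand.

Things in the scene. Friction and masses are not known exactly. Their poses are not given: they have to be found in the camera images.
- euro_cylinder: Brass euro-profile lock cylinder lying on its side, 32 (x) x 68 (y, its length) x 17 mm (z), 0.17 kg. Origin: centre of its underside. Grasp it across x (32 mm) at the middle of its length. Starts on the bench, to the right of the vice.
- cam_vice: Grey steel vice fixed on the bench; origin on its underside below the bed's centre. Base plate 74 mm (x) by y +103 to -235 mm, 12 mm thick; on it a bed 56 mm wide (x), top 22 mm above the bench. On the bed two jaws 34 mm wide (x), up to 46 mm high: sprung jaw, face at y +40 mm, and cam jaw, face at y -40 mm (lever at 0). No walls at the bed's x sides. Only the lever's knob is higher than 60 mm.
- vice_seat (a point): Centre of the bed's top, 22 mm above the bench, midway between the open jaws (80 mm apart with the lever at 0). Axes as the vice's. The cylinder's origin belongs here, its length (y) along the vice's y.
- cam_lever (a joint): Lever angle about a vertical pivot, rad. 0: along the vice's -x; grows anticlockwise from above; 1.571: along the vice's -y, at the red dot: highest lift; stop at 2.3, where the jaw has backed off again. A spring (0.08 N m at 0, 0.2 at the peak) keeps it at 0 and turns it back when released; clamping adds up to 0.15 N m on the way. The cam jaw advances to +y by 16 mm x sin(angle).
- lever_pivot (a point): On the lever's vertical pivot axis, 52 mm above the bench, at y = -86 mm in the vice. Axes as the vice's.
- lever_knob (a point): Centre of the upright round black knob at the lever's end, 105 mm from the pivot axis: diameter 22 mm, from 54 to 97 mm above the bench (this point at 77 mm). Under it a 17 mm wide collar, then the flat lever bar, 13 mm wide, top at 51 mm. Grasp the knob from above, or push it.
- peak_dot (a point): Red dot, 13 mm wide, on top of the base plate near its end, 133 mm from the pivot axis along the vice's -y: the lever points at it at the cam's peak.
- sprung_jaw (a joint): How far the sprung jaw is pushed back (+y of the vice), m: 0 when nothing is clamped, about 0.004 with the cylinder clamped at the cam's peak (about 15 N).
- oil_can: Red oil can, 64 mm across, 150 mm tall, standing at the back; origin under its centre. Leave alone.
- grease_tin: Blue tin with metal lid, 63 mm across, 46 mm tall, at the back; origin under its centre. Leave alone.
- padlock: Brass padlock lying flat, 63 x 42 x 19 mm, front left; origin under its centre. Leave alone.
There are look-alikes about, which are no part of the job. Leave any green or orange look-alike of the euro_cylinder alone.

How it is judged:
By the outcome, as a careful person would: the job done as asked, in the order asked, and still so for the second after the job is handed in, while the arm keeps its last pose, push and grip.
It also fails if it takes over 48 s, if anything falls off the work surface, if the arm or the gripper's body presses on something with over 40 N, if the wrist force passes 120 N, or if a joint passes its speed limit or range.

## Working session

There is one attempt and no reset: what is moved stays moved. The work goes in short steps, Python scripts to look and compute and a tool call to move; the robot and the scene stay as the last step left them, time stands still between calls to the robot, and variables do not carry over. Pictures are saved under pics/ and viewed, and the job is handed in when it is done.

Besides the shell and the picture viewer there is one more tool, called as a command line: name --argument value ..., lists and objects as JSON in quotes. arm_command: Moves the arm, as the interface text tells. Its arguments: {"type":"object","properties":{"rows":{"type":"array","items":{"type":"number"}},"grip":{"type":"number"}},"required":["rows"]}

```bash
ls; mkdir -p pics
python3 - <<'E'
from plant import robot
import cv2,numpy as np
for n in("scene","top"):
    im=robot.get_image(n); cv2.imwrite(f"pics/{n}0.png",im[:,:,::-1]); c=robot.camera_info(n); print(n,np.round(c["intrinsics"],2).tolist(),np.round(c["pose"],4).tolist())
print(robot.observe())
E
```

```text
pics
scene [[497.53, 0.0, 258.35], [0.0, 497.53, 196.5], [0.0, 0.0, 1.0]] [[-0.9575, -0.1815, 0.224, 0.2319], [-0.2882, 0.5785, -0.7631, 1.0073], [0.0089, -0.7953, -0.6062, 0.9353], [0.0, 0.0, 0.0, 1.0]]
top [[394.09, 0.0, 258.4], [0.0, 394.09, 192.49], [0.0, 0.0, 1.0]] [[-0.0126, -0.9974, 0.0705, 0.4812], [-0.9994, 0.0103, -0.0319, -0.0553], [0.031, -0.0709, -0.997, 1.2005], [0.0, 0.0, 0.0, 1.0]]
{'time_s': 0.1, 'joint_pos': array([-1.25959705e+00,  1.24459570e-01,  1.65154594e+00, -2.55653880e-05,
        1.36749087e+00, -8.25892223e-02]), 'dq': array([ 0.00157916, -0.00080322, -0.00467379,  0.00147296,  0.00107114,
        0.00134136]), 'tau': array([ 1.41695691e-04, -4.18882370e+01, -3.61096144e+01,  7.76059390e-02,
        4.61959583e-02, -8.10866118e-05]), 'tool_pos': array([ 0.24919639, -0.59971767,  0.22149219]), 'tool_rot': array([-3.13969335e+00, -1.32105182e-04,  3.93793558e-01]), 'force': array([-0.4326958 , -1.13504205,  0.08013325]), 'torque': array([ 0.00835806, -0.02867831,  0.0313336 ]), 'finger_gap': 0.9990573108323965}
```

View pics/scene0.png

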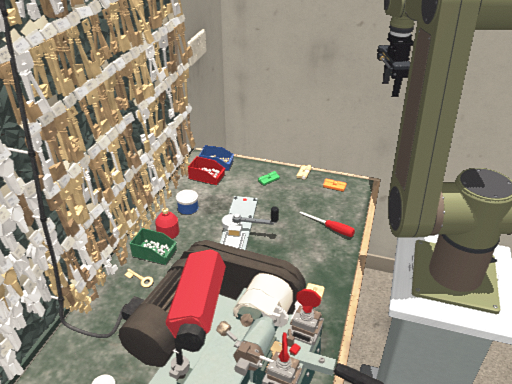

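View pics/top0.png

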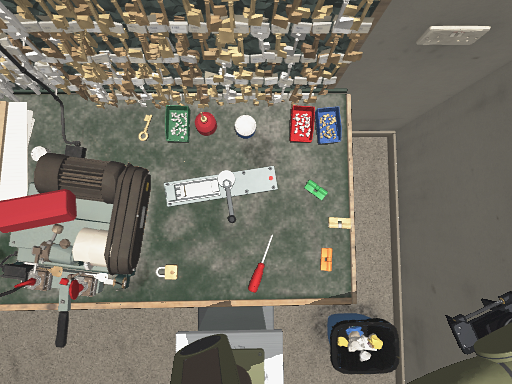

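```bash
cat > h.py <<'E'
import cv2,numpy as np
from plant import robot
def ray(n,u,v,z):
    c=robot.camera_info(n);K=np.array(c["intrinsics"]);T=np.array(c["pose"])
    d=T[:3,:3]@np.linalg.inv(K)@np.array([u,v,1.]);o=T[:3,3]
    return o+d*(z-o[2])/d[2]
def proj(n,p):
    c=robot.camera_info(n);K=np.array(c["intrinsics"]);T=np.array(c["pose"])
    q=K@(T[:3,:3].T@(np.array(p)-T[:3,3]));return q[:2]/q[2]
def crop(im,u0,v0,u1,v1,s,f):
    cv2.imwrite(f,cv2.resize(im[v0:v1,u0:u1,::-1],None,fx=s,fy=s,interpolation=cv2.INTER_NEAREST))
E
python3 - <<'E'
from h import *
im=cv2.imread("pics/top0.png")[:,:,::-1]
crop(im,155,155,285,230,6,"pics/vice.png")
crop(im,295,165,365,280,5,"pics/cyl.png")
im=cv2.imread("pics/scene0.png")[:,:,::-1]
crop(im,180,150,380,260,4,"pics/sc.png")
E
```

```text
(no output)
```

View pics/vice.png

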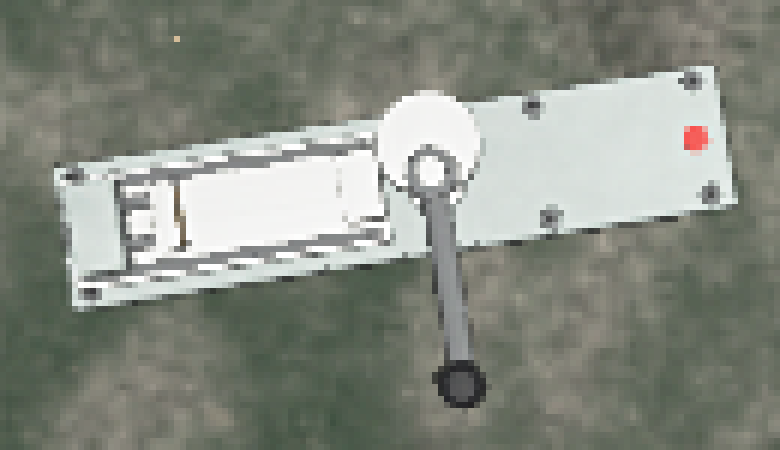

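View pics/cyl.png

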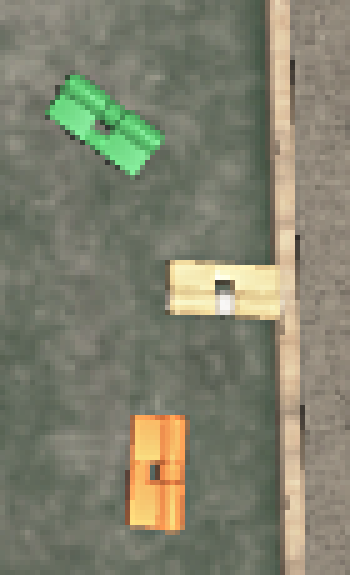

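View pics/sc.png

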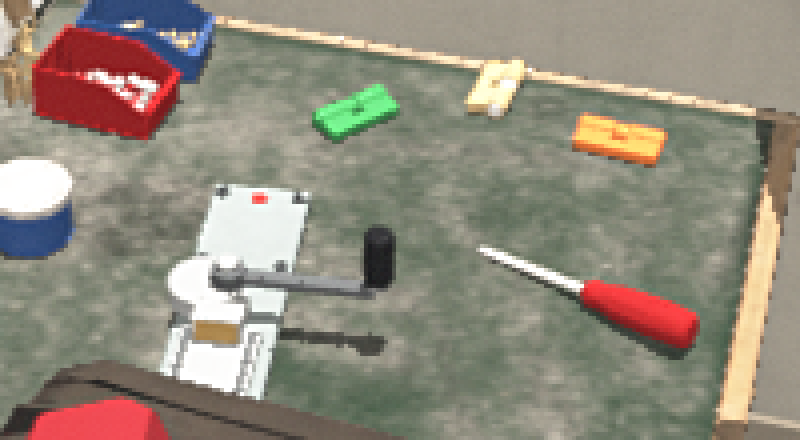

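```bash
cat > m.py <<'E'
from h import *
from scipy.optimize import least_squares
im=cv2.imread("pics/top0.png")[:,:,::-1]
def fit(loc,uv):
    loc=np.array(loc);uv=np.array(uv)
    f=lambda q:np.concatenate([proj("top",[q[0]+np.cos(q[2])*l[0]-np.sin(q[2])*l[1],q[1]+np.sin(q[2])*l[0]+np.cos(q[2])*l[1],l[2]])-p for l,p in zip(loc,uv)])
    r=least_squares(f,[.5,0,0]);return r.x,np.round(r.fun.reshape(-1,2),2)
c=lambda x,y,s,o:(o[0]+x/s-.5,o[1]+y/s-.5)
V=[c(53,168,6,(155,155)),c(715,66,6,(155,155)),c(737,203,6,(155,155)),c(77,310,6,(155,155)),c(695,138,6,(155,155)),c(462,384,6,(155,155)),c(431,170,6,(155,155))]
L=[(.037,.103,.012),(.037,-.235,.012),(-.037,-.235,.012),(-.037,.103,.012),(0,-.219,.012),(-.105,-.086,.097),(0,-.086,.058)]
q,r=fit(L,V);print("vice",q,np.degrees(q[2]));print(r.tolist())
C=[c(168,261,5,(295,165)),c(281,265,5,(295,165)),c(281,320,5,(295,165)),c(167,316,5,(295,165))]
h=.017
q,r=fit([(.016,.034,h),(.016,-.034,h),(-.016,-.034,h),(-.016,.034,h)],C);print("cyl",q,np.degrees(q[2]));print(r.tolist())
for u,v in C: print(ray("top",u,v,h))
print("rim",ray("top",350,240,.02),ray("top",355,240,.02))
E
python3 m.py
python3 - <<'E'
from h import *
im=cv2.imread("pics/scene0.png")[:,:,::-1]
crop(im,285,155,355,195,10,"pics/sc2.png")
im=cv2.imread("pics/top0.png")[:,:,::-1]
crop(im,320,205,360,240,16,"pics/cyl2.png")
E
```

```text
vice [0.57795799 0.08577841 0.14871641] 8.520822695545812
[[-0.25, -0.31], [0.1, -0.73], [0.41, 0.36], [-0.67, 0.31], [0.23, 0.03], [0.08, 0.15], [0.11, 0.14]]
cyl [ 0.47138497 -0.33620173 -0.04567137] -2.6167767233259034
[[0.16, 0.21], [-0.07, 0.16], [-0.24, -0.21], [0.14, -0.15]]
[ 0.48954368 -0.30250035  0.017     ]
[ 0.48628976 -0.37110984  0.017     ]
[ 0.45320403 -0.37013989  0.017     ]
[ 0.45651369 -0.30106259  0.017     ]
rim [ 0.41894268 -0.36621805  0.02      ] [ 0.41872961 -0.38134113  0.02      ]
```

View pics/cyl2.png

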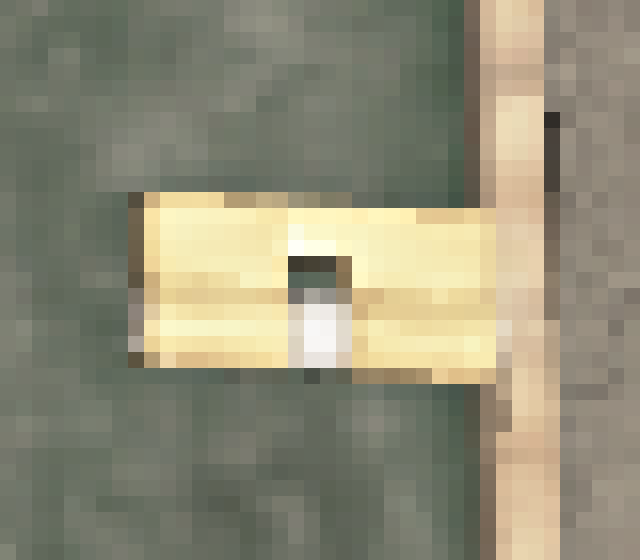

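View pics/sc2.png

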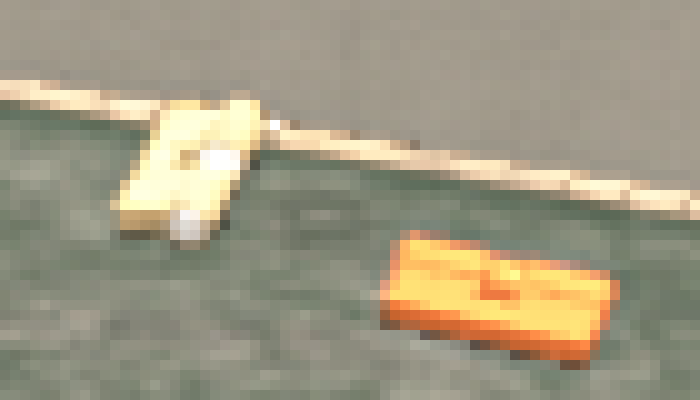

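Run:
```python
from h import *
im=cv2.imread("pics/scene0.png")
S=6;u0,v0=210,155
big=cv2.resize(im[v0:v0+95,u0:u0+130],None,fx=S,fy=S,interpolation=cv2.INTER_NEAREST)
def W(q,l):
    c,s=np.cos(q[2]),np.sin(q[2]);return [q[0]+c*l[0]-s*l[1],q[1]+s*l[0]+c*l[1],l[2]]
def poly(q,ls,col):
    p=np.array([(proj("scene",W(q,l))-[u0,v0]+.5)*S for l in ls]).astype(int);cv2.polylines(big,[p],True,col,1)
v=[.57796,.08578,.1487];c=[.4714,-.3362,-.0457]
for h in(0,.017): poly(c,[(.016,.034,h),(.016,-.034,h),(-.016,-.034,h),(-.016,.034,h)],(255,0,0))
poly(v,[(.037,.103,.012),(.037,-.235,.012),(-.037,-.235,.012),(-.037,.103,.012)],(255,0,255))
for l in[(0,-.219,.012),(-.105,-.086,.097),(0,-.086,.052),(0,0,.022)]:
    p=((proj("scene",W(v,l))-[u0,v0]+.5)*S).astype(int);cv2.circle(big,tuple(int(x) for x in p),4,(255,0,255),1)
cv2.imwrite("pics/ov.png",big)
```

```text
(no output)
```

View pics/ov.png

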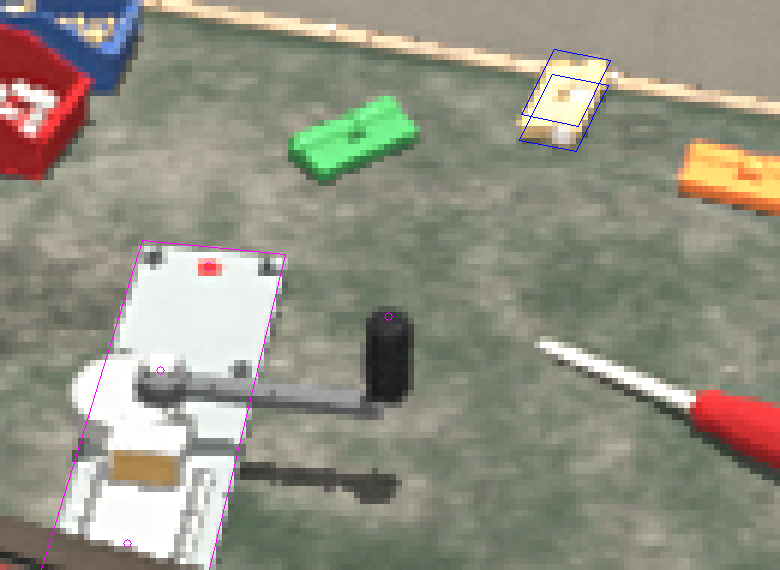

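arm_command --rows '[0.613,-0.316,0,0,0.613,-0.316,0,0,0.613,-0.316,0,0,0.613,-0.316,0,0,0.613,-0.316,0,0,0.613,-0.316,0,0,0.613,-0.316,0,0,0.613,-0.316,0,0,0.613,-0.316,0,0,0.613,-0.316,0,0]' --grip 0.3

```text
time_s: 1.35
tool_pos: [0.4722, -0.3356, 0.2221]
tool_rot: [-3.141, 0.0, 0.394]
force: [-0.7, -0.3, 1.0]
finger_gap: 0.648
```

arm_command --rows '[0,0,0.18,-1,0,0,0.18,-1,0,0,0.18,-1,0,0,0.18,-1,0,0,0.18,-1,0,0,0.18,-1,0,0,0.18,-1,0,0,0.18,-1,0,0,0.18,-1,0,0,0.18,-1,0,0,0.18,-0.8,0,0,0,0,0,0,0,0]'

```text
time_s: 2.98
tool_pos: [0.4718, -0.3367, 0.1238]
tool_rot: [-3.142, -0.0, 1.524]
force: [-0.9, -0.5, 0.4]
finger_gap: 0.653
```

arm_command --rows '[0,0,0.3,0,0,0,0.3,0,0,0,0.3,0,0,0,0.3,0,0,0,0.3,0,0,0,0.3,0,0,0,0.2,0,0,0,0.1,0,0,0,0,0,0,0,0,0]'

```text
time_s: 4.22
tool_pos: [0.4722, -0.3371, 0.0193]
tool_rot: [3.141, 0.001, 1.525]
force: [0.1, -0.3, 0.8]
finger_gap: 0.652
```

Run:
```python
from h import *
a=robot.get_image("top");b=robot.get_image("scene")
A=cv2.resize(a[190:255,305:365],None,fx=6,fy=6,interpolation=0);B=cv2.resize(b[125:190,275:340],None,fx=6,fy=6,interpolation=0)
cv2.imwrite("pics/g1.png",np.hstack([A,B])[:,:,::-1])
o=robot.observe();print(o["tool_pos"],o["tool_rot"],o["force"],o["finger_gap"])
```

```text
[ 0.47217381 -0.33705482  0.01933564] [3.14061929e+00 7.36266382e-04 1.52477999e+00] [-0.65202771 -0.63381959  0.88170219] 0.6470219061247686
```

View pics/g1.png

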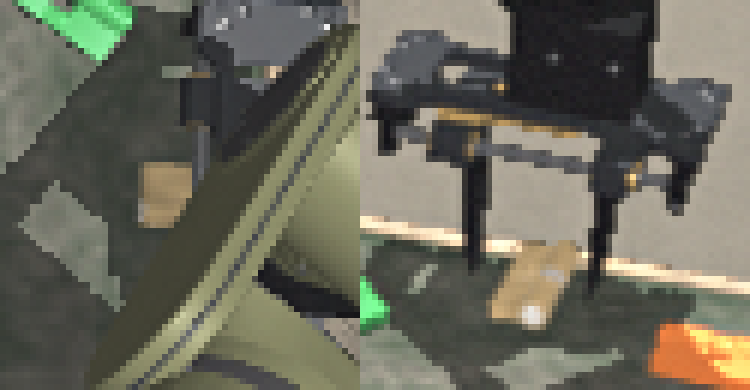

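The fingers straddle the brass cylinder (the right half shows it between both tips). I'll go the last 8 mm down and close.

arm_command --rows '[0,0,0.08,0,0,0,0.08,0,0,0,0,0]'

```text
time_s: 4.7
tool_pos: [0.4714, -0.3364, 0.01]
tool_rot: [-3.141, -0.001, 1.525]
force: [-0.1, 0.4, -0.7]
finger_gap: 0.651
```

arm_command --rows '[0,0,0,0,0,0,0,0,0,0,0,0,0,0,0,0,0,0,0,0,0,0,0,0]' --grip -1

```text
time_s: 5.45
tool_pos: [0.4718, -0.3367, 0.0107]
tool_rot: [-3.142, 0.0, 1.525]
force: [0.3, -0.3, 1.2]
finger_gap: 0.329
```

arm_command --rows '[0,0,-0.1,0,0,0,-0.3,0,0,0,-0.4,0,0,0,-0.4,0,0,0,-0.4,0,0,0,-0.4,0,0,0,-0.3,0,0,0,-0.1,0,0,0,0,0]'

```text
time_s: 6.58
tool_pos: [0.4717, -0.3367, 0.1307]
tool_rot: [-3.142, -0.0, 1.525]
force: [0.7, 0.2, -0.8]
finger_gap: 0.327
```

arm_command --rows '[0.3,0.06,0,0,0.61,0.124,0,0,0.61,0.124,0,0,0.61,0.124,0,0,0.61,0.124,0,0,0.61,0.124,0,0,0.61,0.124,0,0,0.61,0.124,0,0,0.61,0.124,0,0,0.61,0.124,0,0,0.61,0.124,0,0,0.61,0.124,0,0,0.61,0.124,0,0,0.61,0.124,0,0,0.31,0.064,0,0,0,0,0,-0.93,0,0,0,-0.93,0,0,0,0,0,0,0,0]'

```text
time_s: 8.95
tool_pos: [0.5778, 0.0857, 0.1303]
tool_rot: [-3.141, -0.0, 1.718]
force: [0.0, 0.4, -1.7]
finger_gap: 0.326
```

Run:
```python
from h import *
a=robot.get_image("top");b=robot.get_image("scene")
A=cv2.resize(a[130:230,150:290],None,fx=4,fy=4,interpolation=0);B=cv2.resize(b[150:270,180:320],None,fx=4,fy=4,interpolation=0)
cv2.imwrite("pics/p1.png",A[:,:,::-1]);cv2.imwrite("pics/p1s.png",B[:,:,::-1])
o=robot.observe();print(o["tool_pos"],o["tool_rot"],o["force"],o["finger_gap"])
```

```text
[0.57802311 0.08570214 0.13052135] [-3.14132788e+00 -9.37932499e-06  1.71846666e+00] [-0.67372931 -0.17918312 -0.47207612] 0.3247645568430929
```

View pics/p1.png

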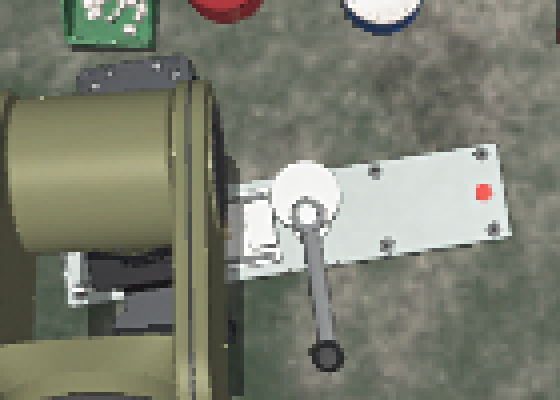

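View pics/p1s.png

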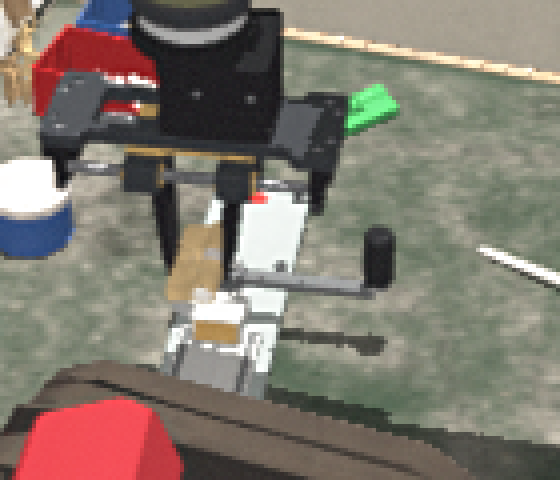

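Run:
```python
from h import *
print("can",ray("top",205,122,.15),ray("top",205,135,.15),"tin",ray("top",245,126,.046))
b=cv2.imread("pics/p1s.png")
# expected box held
q=[.5779,.0857,.1487];pts=[]
for h in(.1203,.1373):
    p=[]
    for l in[(.016,.034),(.016,-.034),(-.016,-.034),(-.016,.034)]:
        c,s=np.cos(q[2]),np.sin(q[2])
        p.append((proj("scene",[q[0]+c*l[0]-s*l[1],q[1]+s*l[0]+c*l[1],h])-[180,150]+.5)*4)
    cv2.polylines(b,[np.array(p).astype(int)],True,(255,0,255),1)
cv2.imwrite("pics/p1o.png",cv2.resize(b[200:340,120:320],None,fx=4,fy=4))
```

```text
can [0.74754307 0.05277773 0.15      ] [0.7120305  0.05288388 0.15      ] tin [ 0.76128989 -0.05487311  0.046     ]
```

View pics/p1o.png

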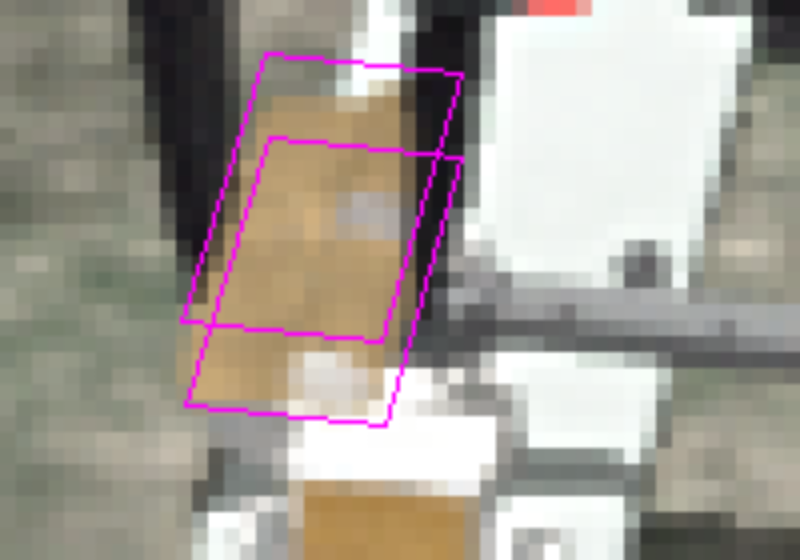

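Run:
```python
from h import *
b=robot.get_image("scene"); robot.get_image
crop(b,205,195,265,240,13,"pics/p2.png")
```

```text
(no output)
```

View pics/p2.png

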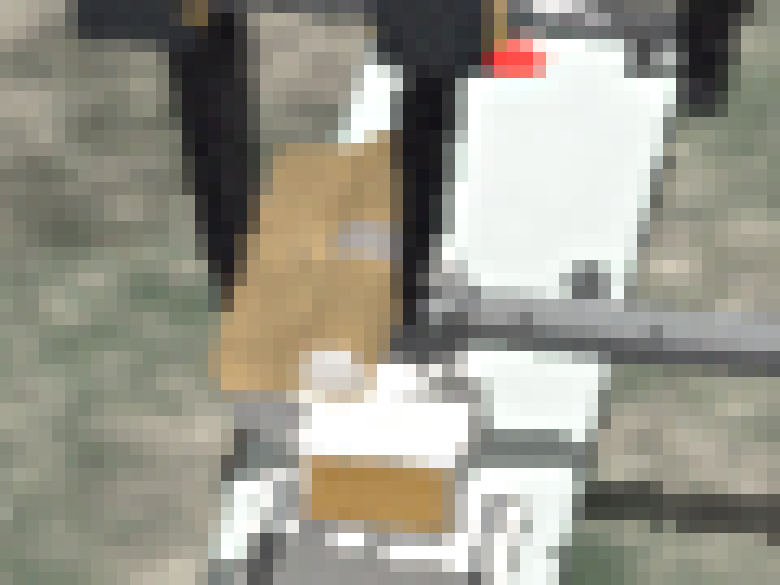

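```bash
cat > mk.py <<'E'
from h import *
def W(q,l):
    c,s=np.cos(q[2]),np.sin(q[2]);return [q[0]+c*l[0]-s*l[1],q[1]+s*l[0]+c*l[1],q[3]+l[2]]
b=[.4714,-.3362,-.0457,0]; hq=[.5779,.0857,.1487,.1203]
M={"near":(-.0075,.034,.0085),"cam":(-.010,0,.015),"farTopR":(-.0075,-.034,.017),"nearBotL":(.016,.034,.004),"farTopL":(.016,-.034,.0135)}
for k,l in M.items(): print(k,"bench",proj("scene",W(b,l)).round(1),"held",proj("scene",W(hq,l)).round(1))
E
python3 mk.py
```

```text
near bench [303.2 177.2] held [230.2 223.1]
cam bench [306.8 170.1] held [233.6 212.7]
farTopR bench [308.7 164.1] held [235.  203.8]
nearBotL bench [296.1 176.9] held [221.  223.6]
farTopL bench [301.9 163.6] held [226.2 204. ]
```

arm_command --rows '[0,0,0.1,0,0,0,0.3,0,0,0,0.3,0,0,0,0.3,0,0,0,0.3,0,0,0,0.3,0,0,0,0.2,0,0,0,0.06,0,0,0,0,0,0,0,0,0]'

```text
time_s: 10.35
tool_pos: [0.5788, 0.0859, 0.0384]
tool_rot: [3.14, 0.0, 1.72]
force: [-0.8, 0.1, -1.6]
finger_gap: 0.329
```

Run:
```python
from h import *
b=robot.get_image("scene")
crop(b,200,190,280,250,10,"pics/p3.png")
o=robot.observe();print(o["tool_pos"],o["tool_rot"],o["force"],o["finger_gap"])
```

```text
[0.57873006 0.0858538  0.03843012] [3.14021878e+00 1.25572514e-04 1.71958254e+00] [ 0.40935731  0.65990571 -0.67989768] 0.3280460053850307
```

View pics/p3.png

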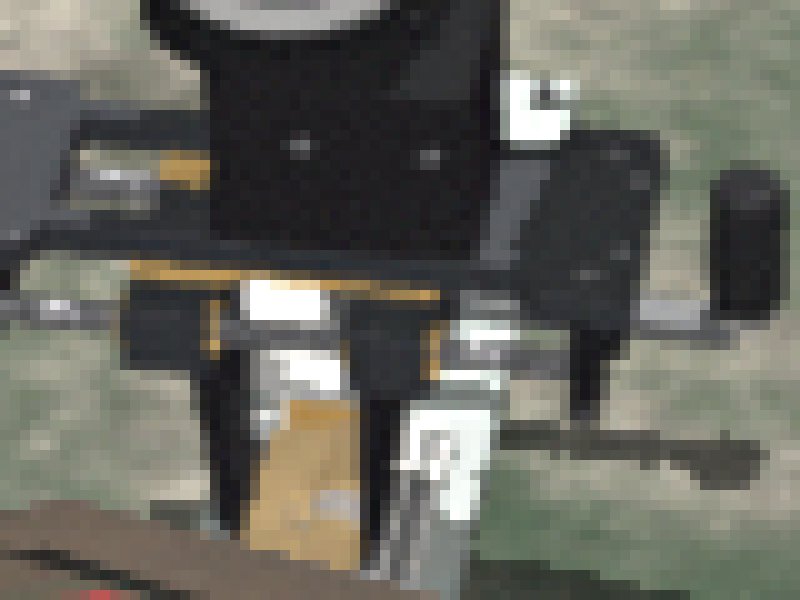

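arm_command --rows '[0,-0.005,0.05,0,0,-0.005,0.05,0,0,0,0,0,0,0,0,0]'

```text
time_s: 10.9
tool_pos: [0.5778, 0.0857, 0.0328]
tool_rot: [3.141, 0.0, 1.72]
force: [-0.0, -0.5, 0.1]
finger_gap: 0.328
```

arm_command --rows '[0,0,0,0,0,0,0,0,0,0,0,0,0,0,0,0,0,0,0,0]' --grip 0.2

```text
time_s: 11.52
tool_pos: [0.5777, 0.0857, 0.0327]
tool_rot: [3.142, -0.0, 1.72]
force: [-0.1, -0.8, 0.4]
finger_gap: 0.596
```

arm_command --rows '[0,0,-0.1,0,0,0,-0.3,0,0,0,-0.5,0,0,0,-0.5,0,0,0,-0.5,0,0,0,-0.5,0,0,0,-0.4,0,0,0,0,0]'

```text
time_s: 12.52
tool_pos: [0.579, 0.0858, 0.1755]
tool_rot: [3.137, 0.0, 1.72]
force: [0.9, -0.2, 0.7]
finger_gap: 0.601
```

arm_command --rows '[-0.287,-0.35,0,0,-0.287,-0.35,0,0,-0.287,-0.35,0,0,-0.287,-0.35,0,0,-0.287,-0.35,0,0,-0.287,-0.35,0,0]'

```text
time_s: 13.28
tool_pos: [0.4854, -0.0156, 0.1718]
tool_rot: [-3.14, -0.0, 1.72]
force: [0.2, -0.4, 0.1]
finger_gap: 0.596
```

arm_command --rows '[0,0,0,1,0,0,0,1,0,0,0,1,0,0,0,1,0,0,0,1,0,0,0,1,0,0,0,1,0,0,0,1,0,0,0,1,0,0,0,1,0,0,0,1,0,0,0,1,0,0,0,1,0,0,0,1,0,0,0,1,0,0,0,0,0,0,0,0]'

```text
time_s: 15.4
tool_pos: [0.4863, -0.0151, 0.1723]
tool_rot: [-3.141, 0.001, 0.15]
force: [-0.2, -0.4, -0.3]
finger_gap: 0.599
```

Run:
```python
from h import *
a=robot.get_image("top");b=robot.get_image("scene")
cv2.imwrite("pics/k_t.png",a[:,:,::-1])
crop(a,150,140,290,240,5,"pics/k1.png");crop(b,190,170,330,270,5,"pics/k1s.png")
o=robot.observe();print(o["tool_pos"],o["tool_rot"],o["joint_pos"])
v=[.57796,.08578,.1487];c,s=np.cos(v[2]),np.sin(v[2])
for l in[(-.105,-.086),(0,-.191),(0,-.086)]: print(v[0]+c*l[0]-s*l[1],v[1]+s*l[0]+c*l[1])
```

```text
[ 0.48643745 -0.01504368  0.17250143] [-3.14151204e+00  2.38636334e-04  1.49587713e-01] [-1.41281650e-01 -2.09630146e-01  2.05842932e+00  9.14480610e-06
  1.29304522e+00  1.27992446e+00]
0.48685985020376543 -0.014826971463729202
0.6062571473943945 -0.10311222178094026
0.5907011239576855 0.0007290519729797884
```

View pics/k1.png

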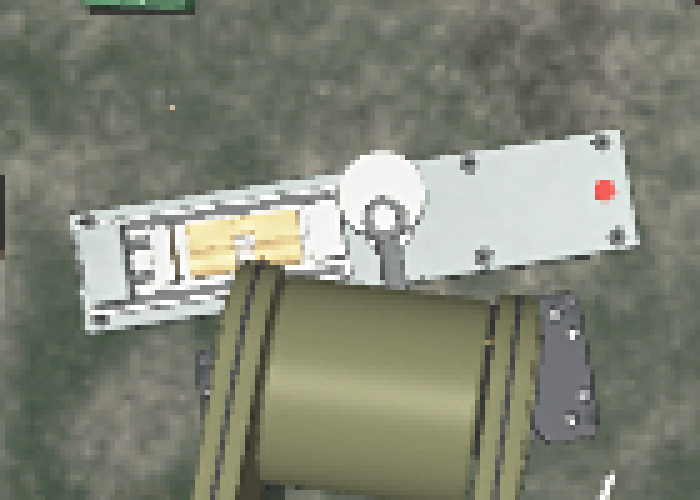

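View pics/k1s.png

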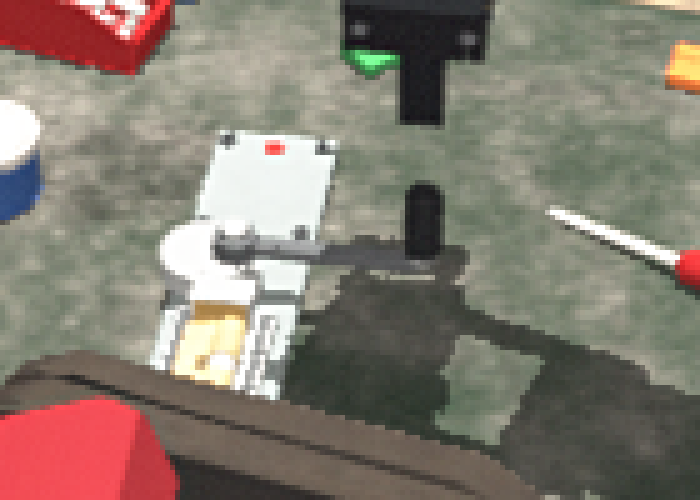

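arm_command --rows '[0,0,0.3,0,0,0,0.3,0,0,0,0.3,0,0,0,0.3,0,0,0,0.3,0,0,0,0.3,0,0,0,0.2,0,0,0,0.11,0,0,0,0,0,0,0,0,0]'

```text
time_s: 16.75
tool_pos: [0.4871, -0.015, 0.0677]
tool_rot: [3.141, -0.001, 0.149]
force: [0.2, -0.1, 0.7]
finger_gap: 0.604
```

arm_command --rows '[0,0,0,0,0,0,0,0,0,0,0,0,0,0,0,0,0,0,0,0,0,0,0,0]' --grip -1

```text
time_s: 17.5
tool_pos: [0.4865, -0.0148, 0.0672]
tool_rot: [-3.141, 0.0, 0.149]
force: [-1.3, 1.1, 1.2]
finger_gap: 0.223
```

Run:
```python
from h import *
v=[.57796,.08578,.1487];c,s=np.cos(v[2]),np.sin(v[2])
for l in[(0,.034),(0,-.034),(0,.04),(0,-.04)]: print((proj("top",[v[0]+c*l[0]-s*l[1],v[1]+s*l[0]+c*l[1],.039])-[150,140]+.5)*5)
a=robot.get_image("top");b=robot.get_image("scene")
crop(b,190,170,330,270,5,"pics/k2s.png")
print(robot.observe()["tool_pos"])
```

```text
[184.32518589 252.44261276]
[298.98839921 234.25230861]
[174.18073591 254.05193998]
[309.07871223 232.65156974]
[ 0.48648672 -0.01486237  0.06720203]
```

View pics/k2s.png

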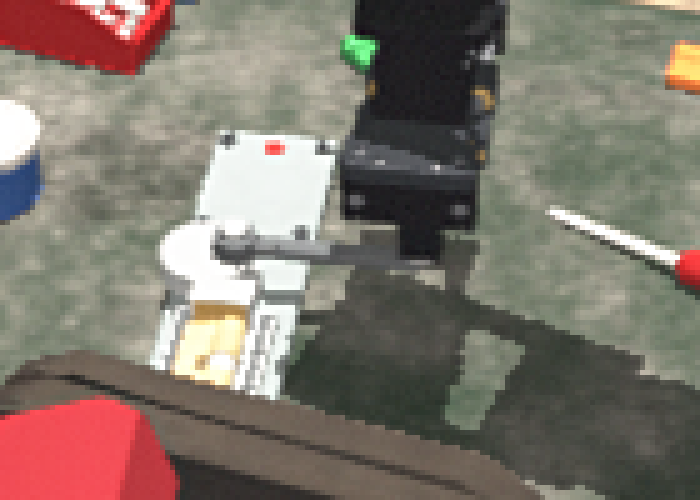

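arm_command --rows '[0.0045,0.1374,0,-0.625,0.0045,0.1374,0,-0.625,0.0045,0.1374,0,-0.625,0.0045,0.1374,0,-0.625,0.0045,0.1374,0,-0.625,0.0045,0.1374,0,-0.625,0.0045,0.1374,0,-0.625,0.0045,0.1374,0,-0.625,0.0045,0.1374,0,-0.625,0.0045,0.1374,0,-0.625,0.0045,0.1374,0,-0.625,0.0045,0.1374,0,-0.625,0,0,0,0]'

```text
time_s: 19.23
tool_pos: [0.5286, -0.0831, 0.0672]
tool_rot: [-3.141, -0.002, 0.933]
force: [1.7, 4.8, -0.3]
finger_gap: 0.226
```

```bash
cat > lv.py <<'E'
from h import *
o=robot.observe();p=o["tool_pos"];d=p[:2]-[.5907,.00073];a=np.degrees(np.arctan2(d[1],d[0]))-180-8.52
print("r",np.hypot(*d),"ang",a%360,"yaw",np.degrees(o["tool_rot"][2]),o["force"],o["torque"],p)
E
python3 lv.py
```

```text
r 0.10430575802371764 ang 44.97127458074118 yaw 53.45805038857657 [ 1.66502808  4.8081049  -0.33313088] [ 0.79061759 -0.28903674  0.01738073] [ 0.52864379 -0.08310745  0.06721188]
```

arm_command --rows '[0.0045,0.1374,0,-0.625,0.0045,0.1374,0,-0.625,0.0045,0.1374,0,-0.625,0.0045,0.1374,0,-0.625,0.0045,0.1374,0,-0.625,0.0045,0.1374,0,-0.625,0.0045,0.1374,0,-0.625,0.0045,0.1374,0,-0.625,0.0045,0.1374,0,-0.625,0.0045,0.1374,0,-0.625,0.0045,0.1374,0,-0.625,0.0045,0.1374,0,-0.625,0,0,0,0,0,0,0,0]'

```text
time_s: 20.98
tool_pos: [0.6056, -0.1017, 0.0672]
tool_rot: [-3.141, -0.003, 1.718]
force: [-1.3, 6.4, 1.9]
finger_gap: 0.227
```

```bash
python3 lv.py
python3 - <<'E'
from h import *
a=robot.get_image("top");b=robot.get_image("scene")
crop(a,150,140,290,240,5,"pics/f1.png");crop(b,190,160,290,250,6,"pics/f1s.png")
E
```

```text
r 0.1035380716352021 ang 89.75670391586152 yaw 98.43405151136844 [-1.25446921  6.40604867  1.89609579] [ 1.02282889  0.17710343 -0.15045274] [ 0.6056047  -0.10172966  0.06716072]
```

View pics/f1.png

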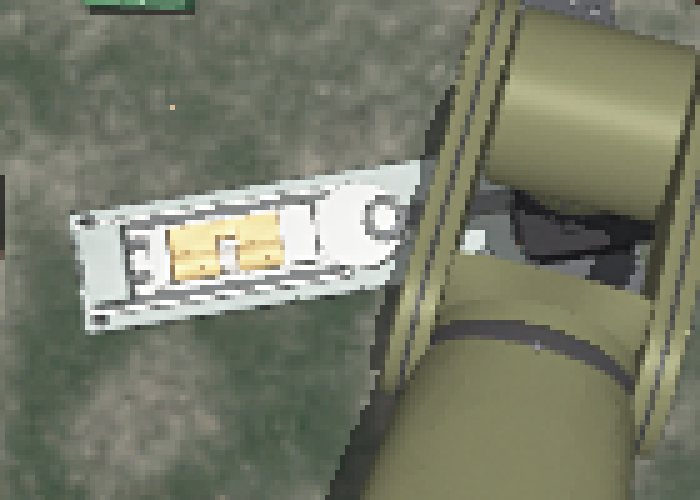

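View pics/f1s.png

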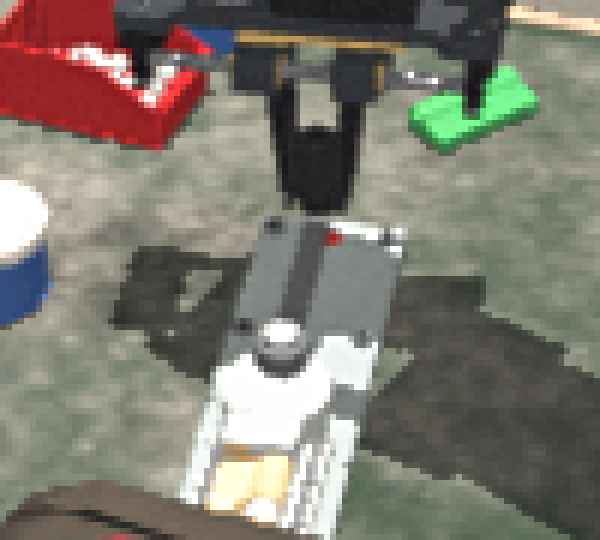

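Run:
```python
from h import *
v=[.57796,.08578,.1487];c,s=np.cos(v[2]),np.sin(v[2])
f=lambda l:(proj("scene",[v[0]+c*l[0]-s*l[1],v[1]+s*l[0]+c*l[1],l[2]])-[190,160]+.5)*6
for a in(86,88,90,92,94):
    A=np.radians(a);e=lambda r,z,w=0:f((-np.cos(A)*r+np.sin(A)*w,-.086-np.sin(A)*r-np.cos(A)*w,z))
    print(a,"barL/R r=.05",e(.05,.051,.0065).round(),e(.05,.051,-.0065).round(),"r=.085",e(.085,.051,.0065).round(),e(.085,.051,-.0065).round(),"knobtop",e(.105,.097).round())
print("dot",f((0,-.219,.012)),"pivot",f((0,-.086,.058)))
b=robot.get_image("scene"); crop(b,225,175,275,225,15,"pics/f2s.png")
```

```text
86 barL/R r=.05 [293. 275.] [320. 279.] r=.085 [311. 232.] [337. 235.] knobtop [333. 133.]
88 barL/R r=.05 [290. 275.] [317. 278.] r=.085 [305. 231.] [331. 234.] knobtop [325. 132.]
90 barL/R r=.05 [286. 275.] [313. 278.] r=.085 [299. 231.] [325. 233.] knobtop [318. 132.]
92 barL/R r=.05 [282. 275.] [309. 277.] r=.085 [293. 231.] [319. 233.] knobtop [310. 131.]
94 barL/R r=.05 [279. 275.] [306. 276.] r=.085 [287. 231.] [313. 232.] knobtop [303. 130.]
dot [328.99815736 236.20310728] pivot [280.6252658  330.73465381]
```

View pics/f2s.png

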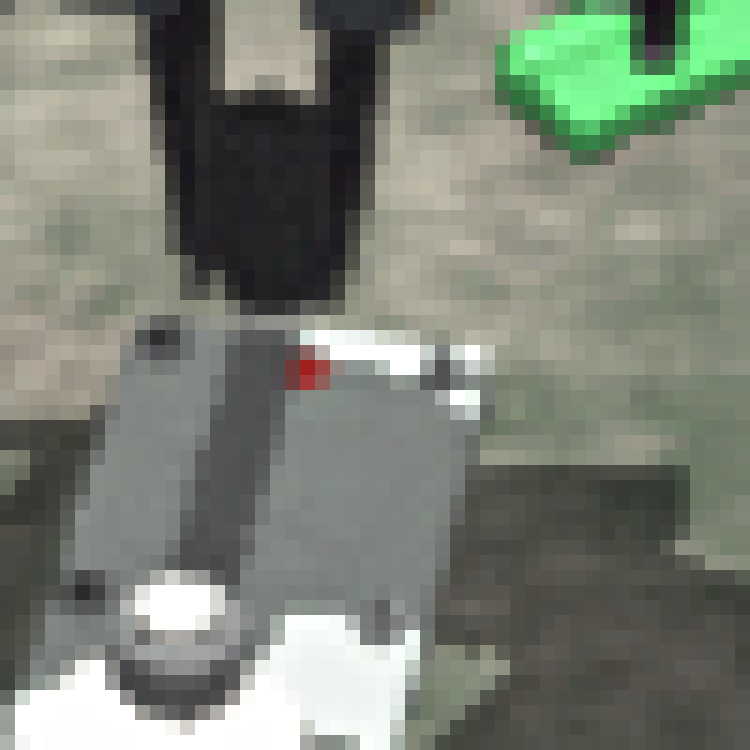

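arm_command --rows '[0.02,0.012,0,0,0,0,0,0,0,0,0,0,0,0,0,0]'

```text
time_s: 21.62
tool_pos: [0.6061, -0.1016, 0.0671]
tool_rot: [-3.141, -0.001, 1.719]
force: [-2.2, 5.1, 2.7]
finger_gap: 0.224
```

```bash
python3 lv.py
python3 - <<'E'
from h import *
a=robot.get_image("top");cv2.imwrite("pics/f3.png",a[:,:,::-1])
crop(a,165,165,240,215,10,"pics/f3c.png")
E
python3 lv.py
```

```text
r 0.1035141702381936 ang 90.04313464364242 yaw 98.492797225588 [-2.24999104  5.10273995  2.74554966] [ 0.86048375  0.26645488 -0.02915079] [ 0.60611317 -0.10163023  0.0671189 ]
r 0.10352227088327752 ang 90.04979443454147 yaw 98.49341935511202 [-1.87251263  5.6955245   3.88787327] [ 0.79751014  0.25163608 -0.04095832] [ 0.60612627 -0.10163645  0.06714434]
```

View pics/f3.png

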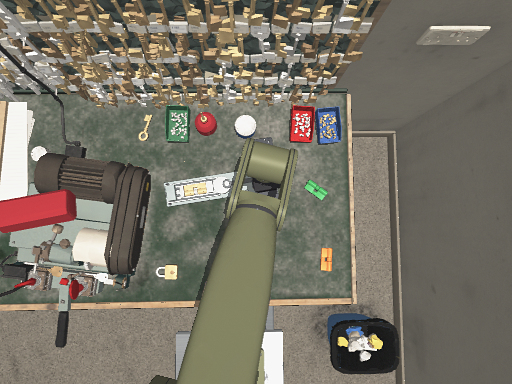

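View pics/f3c.png

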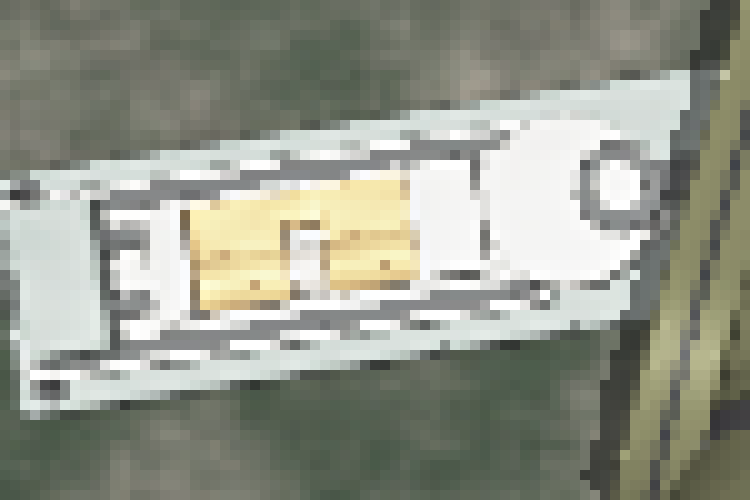

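The top view shows the cylinder flat between both jaws with no gaps. The can (205,122), tin (245,126) and padlock (167,272) sit at their original pixels, and the lever reads 90.0°.

Run:
```python
from h import *
robot.hand_in()
o=robot.observe();print(o["time_s"],o["tool_pos"],o["force"],o["finger_gap"])
```

```text
the job is handed in; nothing more can be done
the job is handed in; nothing more can be done
```

I laid the brass cylinder flat and central on the vice bed and let go of it. I then gripped the lever knob, swung it to the red dot, and handed the job in at about 21.7 s, still gripping the knob.

**Last checks before handing in:**
- **Placement:** before clamping, the cylinder lay within about 1 mm of the centre between the jaws.
- **Clamping:** at the peak, the top view shows it flat between both jaws with no gap. It has moved towards the sprung jaw; I judged this to be about 4 mm but did not measure it.
- **Lever angle:** the arm's position gives 90.0°. The scene view, taken just before a last 0.3° correction, gave 88.3° to 90.4° depending on which part I measured.
- **Forces:** the gripper opening of 21 mm matches the knob. The tool was under about 7 N, the highest force I read.
- **Other objects:** the oil can, grease tin and padlock stand at the same pixels as at the start.

**One disagreement:** the held knob measured 103.5 mm from my estimate of the pivot, not 105 mm. The gap lies along the lever, so it hardly affects the angle.

I have no readings after hand-in, because the robot refused further queries.

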